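Run-in turn of a collar on the sloping hand stand

TASK

A black collar is clamped on the sloping steel wheel of the run-in stand. First flip the steel stop bar up off the wheel and over, so that it stays folded back on its own; then take the wheel by its black crank knob and turn it once all the way round, clockwise as you face the wheel, until the knob is back where it stood, and let go. Leave the other things on the bench where they are.

Things in the scene. Friction and masses are not known exactly. Their poses are not given: they have to be found in the camera images.
- stand: fixed run-in stand: dark grey base plate 240 x 180 x 14 mm, pedestal, dark grey panel 190 mm square sloping 30 degrees from level. Origin under the base's centre; z up, -x the low front edge of the slope, +x the high edge, y level
- lamp (a point): middle of the underside of the white bar lamp (62 x 210 x 22 mm, long way along the stand's y) fixed 357 mm above the bench over the wheel's high edge, on two 12 mm posts 31 mm behind this point and 170 mm apart; axes as the stand. It bars a vertical tool from the high part of the wheel; a tool tilted 30 degrees, along the wheel's axle, has room
- wheel_center (a point): centre of the wheel's underside, 125 mm above the bench. z: along the axle, off the panel (30 degrees from vertical, leaning to the stand's front); x: towards the crank knob, turning with the wheel. Steel disc 170 mm diameter, 12 mm thick; the black collar at its centre (56 mm diameter, top 30 mm above this point) is held by three small jaws
- crank_grip (a point): grip point on the crank knob's axis, 70 mm out from the wheel's axle, 52 mm above the wheel's underside; axes as wheel_center. The knob is a black round handle, 26 mm diameter, parallel to the axle, 22 to 72 mm above the wheel's underside; it spins freely about its own axis, so it can be held without turning the hand
- wheel (a joint): wheel angle (rad): 0 with the knob at the top of the slope, growing clockwise as you face the wheel (looking against wheel_center's z); counts on past a turn (2 pi more is one turn). Starts between -1.3 and 1.3. Friction holds it where it is left; about 1.5 N at the knob turns it
- stop (a joint): angle of the flip-over stop (rad): 0 lying over the lower part of the wheel, across the knob's path (as at the start); 2.4 folded right over to the front. No latch: past its balance point, at about 0.87, it falls open and stays by its own weight; short of it, it falls back
- stop_hinge (a point): middle of the stop's hinge, at the panel's low front edge, 118 mm from the axle and 30 mm off the wheel's underside plane. y: the level hinge axis; x: along the bar to the pin; z: along the pin. The axes turn with the stop: the pin goes up, then to the front (turning about -y). Steel bar 76 mm long past the hinge, 16 wide, 8 thick, about 90 g
- stop_pin (a point): point to grip or push on the stop's upturned steel pin: 14 mm diameter, square to the bar, 67 mm from the hinge, ending 43 mm above the bar's mid-plane; this point is on its axis 28 mm above the mid-plane. Axes as stop_hinge
- collar: bystander: loose black collar, 68 mm diameter, 30 mm high; origin under its centre
- tube: bystander: loose black tube standing on end, 52 mm foot, 112 mm high; origin under its centre
- tray: bystander: empty red tray 120 x 170 x 40 mm; origin under its centre
- driver: bystander: screwdriver lying on the bench along its own x; origin under its middle

How it is judged:
By the outcome, as a careful person would: the job done as asked, in the order asked, and still so for the second after the job is handed in, with the robot touching nothing.
It also fails if it takes over 72 s, if anything falls off the work surface, if the arm or the gripper's body presses on something with over 40 N, if the wrist force passes 120 N, or if a joint passes its speed limit or range.

ROBOT

A 6-joint arm with a two-finger parallel gripper is mounted at the origin on the work surface. World frame = base frame: x ahead of the robot, y to its left, z up, the work surface at z = 0. Lengths are in m, angles in rad, forces in N, time in s.
With the tool pointing down it reaches from about 0.375 to 0.9 m from the base axis. Payload 3.1 kg.
Tool frame: the origin (TCP) lies where the fingers leave the gripper's body, on its centre line; the fingertips stand 73 mm ahead of it and the grasp point (between the pads) lies 54 mm ahead of it; z points along the fingers, y is the line along which they close (so a half turn about z gives the same grasp; the last joint's range is limited). The gripper opens to 85 mm and grips with 20 to 120 N. Pads are 22 mm wide; open, the fingers measure 114 mm over their backs; the gripper's body (76 mm by 85 mm) begins 54 mm behind the grasp point. The pads swing forward as they close: fully open they stand 13 mm farther back than shut.
Start: joints at [1.02, 0.527, 1.433, -0, 1.181, -0.178], TCP at [0.227, 0.582, 0.304] pointing down, gripper open.
Joint ranges: [-3.08, 3.08], [-0.75, 2.2], [0.22, 2.44], [-1.43, 4.57], [0, 2.65], [-2.85, 2.85]. Speed limits (rad/s): [2.79, 2.79, 3.14, 3.14, 3.14, 3.14].

INTERFACE

Orientations are given as a unit quaternion [x, y, z, w].
In Python, from station import manip gives the robot as it stands.
- The arm moves only by the tool step_arm, never from a script. Its argument "moves" is one flat list of numbers, 5 for each row, row after row: the opening, from 0 (shut) to 1 (fully open), then the shift along the world's x, y, z scaled (see below), then the turn about the world's z scaled (see below). In form: [fingers, x, y, z, yaw, fingers, x, y, z, yaw, ...]. A call has 1 to 12 rows; each row is the pose to reach, as a shift and turn from the pose commanded when the call began, turning the shorter way round; what a row does not reach only later rows make up. The controller multiplies each number of a shift by 200 mm and each number of a turn by pi rad. A row lasts 1/8 s, in which the tool goes at most 62.5 mm and 10.7 degrees, less where a joint would pass 70% of its speed; a pose out of reach is approached as far as the arm can. A call with a number of a shift or a turn outside -1 to 1 is refused whole. A call with a gripper value outside its range is refused whole. The fingers move at their own pace and stop on an object; "grip_force" is the grip in N (left out, the last holds). Time passes only in rows, so rows that repeat a pose let the fingers close. It gives the time, the measured TCP pose, the force, the opening and the grip force at its end, in the units of the state.
- manip.sense(): the state, without advancing time (a new reading comes with each control period).
- manip.snapshot(name): name is "scene" or "top" or "wrist"; returns a dict with "color" (480x640x3 uint8, blue, green, red), "z_map" (480x640 float32, m along the optical axis (not along the pixel's ray), 0 where there is no reading), "fovy" (degrees; the focal length in pixels is half the picture's height over the tangent of half this angle, whatever the lens; pixels are square), "cx", "cy" (the principal point, pixels), "k1" (the pictures are not rectified: a ray, as slopes to the right and down, at radius r is drawn at 1 + k1 r^2 times it, then the intrinsics apply), "R" (3x3) and "t" (3): a world point X has camera coordinates R X + t; the wrist camera has in their place "mount" (4x4, takes a point from camera to tool coordinates, whose origin is the TCP and whose axes are the flange's). Camera axes: x right, y down, z forward; pixel columns grow to the right and rows downward; lengths in m; the calibration is good to about 2 mm. A picture is of the moment at which its call begins: read the wrist's pose just before it.
- manip.sign_off(): hands the job in; it is judged then, once.
The state is a dict: "t": time; "q": joint angles; "qd": joint speeds; "tau": joint torques, N m; "tcp_pos": TCP position; "tool_rot": TCP orientation; "force": force on the tool from outside, world axes, zero at the start; "ft_torque": the same for the moment, N m; "finger_gap": opening from 0.0 (shut) to 1.0 (fully open); "gripper_force": force on a finger pad.
Only numpy, scipy, OpenCV 4.12 (cv2) and the standard library are available. Lean on these libraries where they do the work, as an engineer would, in place of code of your own. Each camera call takes 0.05 s, during which the arm holds its last target. There are 200 camera calls.

## Working session

There is one attempt and no reset: what is moved stays moved. The work goes in short steps, Python scripts to look and compute and a tool call to move; the robot and the scene stay as the last step left them, time stands still between calls to the robot, and variables do not carry over. Pictures are saved under pics/ and viewed, at most 10 in all, crops included, and the job is handed in when it is done.

Besides the shell and the picture viewer there is one more tool, called after "Request:" in YAML: its name, and indented under it one key for each argument. step_arm: Moves the arm, as the interface text tells. Its arguments: {"type":"object","properties":{"moves":{"type":"array","items":{"type":"number"}},"grip_force":{"type":"number"}},"required":["moves"]}

```bash
mkdir -p pics; ls; cat > h.py <<'E'
import numpy as np, cv2
from station import manip
def f(s): return 240/np.tan(np.radians(s["fovy"])/2)
def px2w(s,u,v,z=None):
    F=f(s); d=np.array([(u-s["cx"])/F,(v-s["cy"])/F]); p=d.copy()
    for _ in range(20): p=d/(1+s["k1"]*(p@p))
    if z is None: z=s["z_map"][int(round(v)),int(round(u))]
    return s["R"].T@(np.array([p[0],p[1],1])*z-s["t"])
def w2px(s,X):
    c=s["R"]@np.asarray(X)+s["t"]; p=c[:2]/c[2]; p=p*(1+s["k1"]*(p@p)); return p*f(s)+[s["cx"],s["cy"]]
E
python3 - <<'E'
from h import *
import pickle
for n in ["scene","top"]:
    s=manip.snapshot(n); cv2.imwrite(f"pics/{n}0.png",s["color"]); pickle.dump(s,open(n+".pkl","wb"))
    print(n,s["fovy"],s["k1"],-s["R"].T@s["t"],s["R"][2])
print(manip.sense())
E
```

```text
pics
scene 51.729220522420746 -0.0010056599081176894 [1.25052897 0.22084681 0.96907823] [-0.65560105 -0.2535357  -0.71127133]
top 54.79384273401115 -0.032941828786305964 [ 0.51725178 -0.06141381  1.03489004] [ 0.01949927 -0.01711608 -0.99966335]
{'t': 0.1, 'q': array([ 1.02049882e+00,  5.28374922e-01,  1.43376409e+00,  6.99111808e-06,
        1.18142057e+00, -1.78502367e-01]), 'qd': array([-1.12307347e-03, -1.43121607e-03, -2.48712616e-03, -5.29712338e-05,
        5.80922676e-04, -6.30490972e-04]), 'tau': array([ 5.50077402e-04, -4.43305886e+01, -1.78585356e+01, -2.02638676e-04,
        3.90211382e-03,  2.15584555e-05]), 'tcp_pos': array([0.22676089, 0.58187346, 0.30303349]), 'tool_rot': array([ 1.84829931e-01,  9.82770029e-01, -9.17734007e-04, -3.53515215e-04]), 'force': array([ 0.19551039,  0.39802189, -0.35064222]), 'ft_torque': array([-0.0374323 ,  0.03721349, -0.03474401]), 'gripper_force': 0.0, 'finger_gap': 1.0007025379277106}
```

View pics/scene0.png

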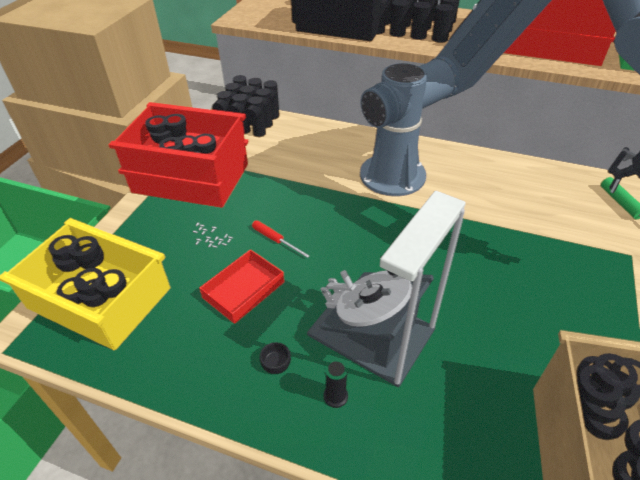

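View pics/top0.png

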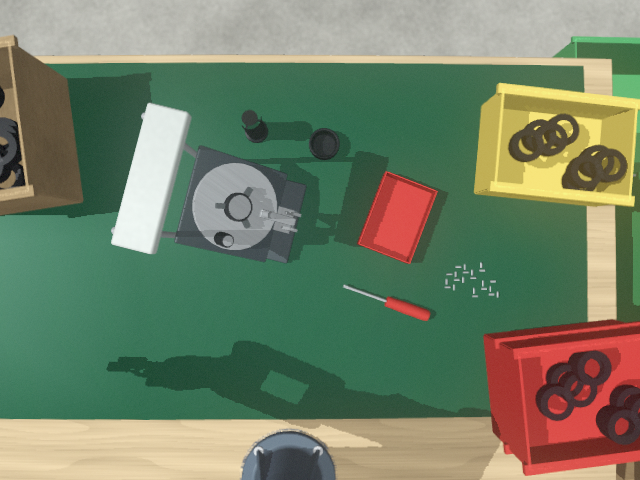

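The top view shows the stand with its wheel at (240,207), the knob at (224,239), the stop pin near (283,218) and the lamp corners around (148,103), (190,112), (157,254) and (111,243). The stand's high side faces image left, which is world +y. I'll enlarge this area.

```bash
python3 - <<'E'
from h import *
import pickle
s=pickle.load(open("top.pkl","rb"))
c=s["color"][95:265,100:312]; cv2.imwrite("pics/c1.png",cv2.resize(c,None,fx=3.5,fy=3.5,interpolation=cv2.INTER_CUBIC))
w=manip.snapshot("wrist"); print(w["mount"].round(3))
m=(s["z_map"]>0)
# lamp top
V,U=np.nonzero(m[80:270,90:210]); P=np.array([px2w(s,u+90,v+80) for u,v in zip(U,V)])
L=P[(P[:,2]>.36)&(P[:,2]<.4)].astype(np.float32)
print(len(L),L[:,2].mean(),cv2.minAreaRect(L[:,:2]))
# wheel plane points
V,U=np.nonzero(m[150:260,180:300]); P=np.array([px2w(s,u+180,v+150) for u,v in zip(U,V)])
np.save("P.npy",P)
E
```

```text
[[-0.    -0.954 -0.301  0.077]
 [ 1.    -0.    -0.     0.   ]
 [ 0.    -0.301  0.954 -0.07 ]
 [ 0.     0.     0.     1.   ]]Traceback (most recent call last):
  File "<stdin>", line 10, in <module>
cv2.error: OpenCV(4.12.0) /io/opencv/modules/imgproc/src/convhull.cpp:143: error: (-215:Assertion failed) total >= 0 && (depth == CV_32F || depth == CV_32S) in function 'convexHull'
```

View pics/c1.png

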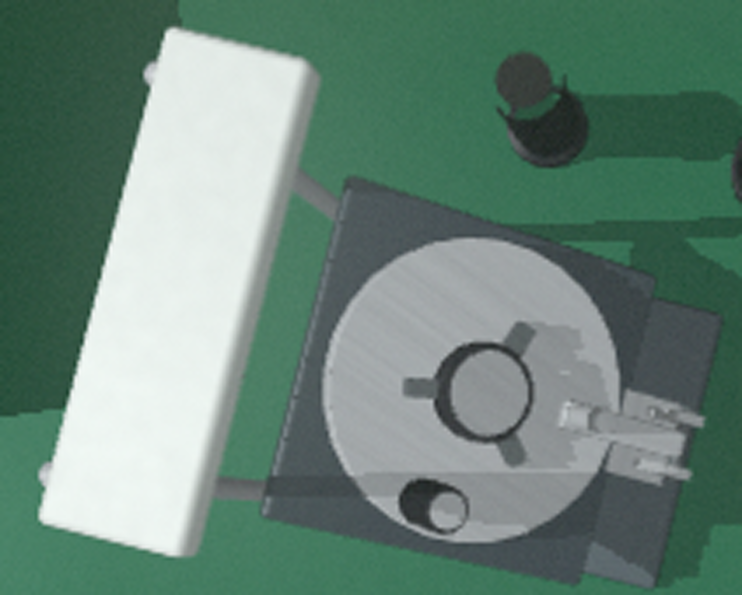

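The enlarged crop shows the wheel disc about (472,390), the collar top at (491,392), the knob's top at (448,512) and the stop pin's top at (575,413). The lamp's top corners are at (168,28), (308,60), (188,556) and (42,520). Next I'll turn these into positions using the known heights.

```bash
python3 - <<'E'
from h import *
import pickle
s=pickle.load(open("top.pkl","rb"))
def ray(cu,cv,z):
    u,v=100+(cu+.5)/3.5-.5,95+(cv+.5)/3.5-.5
    a=px2w(s,u,v,.5);b=px2w(s,u,v,1.); return a+(b-a)*(z-a[2])/(b[2]-a[2])
z=s["z_map"]; print("zmap lamp",z[180,150],z[207,240],z[190,210], (z>0).mean())
for n,cu,cv,h in [("lampA",168,28,.379),("lampB",308,60,.379),("lampC",188,556,.379),("lampD",42,520,.379),("wheel",472,390,.1354),("collar",491,392,.151),("rimL",323,385,.178),("panelTL",348,178,.17),("panelBL",264,517,.17),("knobtop",448,512,.19),("pintop",575,413,.162)]:
    u,v=100+cu/3.5,95+cv/3.5
    print(n,ray(cu,cv,h).round(4), px2w(s,u,v).round(4))
E
```

```text
zmap lamp 0.6547021 0.9035816 0.8659369 0.9960091145833333
lampA [0.7212 0.1776 0.379 ] [0.7207 0.177  0.379 ]
lampB [0.7079 0.1203 0.379 ] [0.8166 0.2238 0.0023]
lampC [0.5062 0.1676 0.379 ] [0.4991 0.2976 0.0043]
lampD [0.5208 0.2269 0.379 ] [0.5203 0.2273 0.377 ]
wheel [0.5939 0.0955 0.1354] [0.5932 0.0947 0.1358]
collar [0.5915 0.0824 0.151 ] [0.5926 0.0851 0.13  ]
rimL [0.593  0.1668 0.178 ] [0.5933 0.1688 0.168 ]
panelTL [0.7048 0.1562 0.17  ] [0.7044 0.1559 0.1686]
panelBL [0.5234 0.2001 0.17  ] [0.5238 0.2491 0.0051]
knobtop [0.5257 0.0983 0.19  ] [0.5256 0.1077 0.1362]
pintop [0.5792 0.0354 0.162 ] [0.58   0.037  0.1413]
```

```bash
cat >> h.py <<'E'
YAW=np.radians(76.4); WC=np.array([.5955,.1014,.125])
ex=np.array([np.cos(YAW),np.sin(YAW),0]); ey=np.array([-np.sin(YAW),np.cos(YAW),0]); ez=np.array([0,0,1.])
c30,s30=np.cos(np.pi/6),.5
def st(x,y,z): return WC+x*ex+y*ey+[0,0,z]           # stand axes, wheel_center origin
def wh(r,th,h):                                        # wheel coordinates
    a=r*np.cos(th); return st(a*c30-h*s30,-r*np.sin(th),a*s30+h*c30)
def stop(a,b,phi):                                     # a along bar, b along pin
    t=np.pi/6+phi; return st(-.118*c30-.03*s30+a*np.cos(t)-b*np.sin(t),0,-.118*s30+.03*c30+a*np.sin(t)+b*np.cos(t))
E
cat > ov.py <<'E'
from h import *
def over(s,th,phi,x0,x1,y0,y1,k,out):
    im=cv2.resize(s["color"][y0:y1,x0:x1],None,fx=k,fy=k,interpolation=cv2.INTER_CUBIC)
    def pl(P,col,closed=True):
        q=np.array([(w2px(s,p)-[x0,y0]+.5)*k-.5 for p in P]); cv2.polylines(im,[(q*8).round().astype(np.int32)],closed,col,1,cv2.LINE_AA,3)
    A=np.linspace(0,2*np.pi,60)
    pl([wh(.085,a,.012) for a in A],(0,255,255)); pl([wh(.028,a,.03) for a in A],(0,255,0))
    def knob(h): 
        c=wh(.07,th,h); e1=c30*ex+s30*ez
        return [c+.013*(np.cos(a)*e1+np.sin(a)*ey) for a in A]
    pl(knob(.072),(0,0,255)); pl(knob(.022),(255,0,255))
    pl([stop(0,0,phi),stop(.067,0,phi),stop(.067,.043,phi)],(0,128,255),False)
    x=.085*c30
    for z in (.357,.379): pl([st(x+a,b,z-.125) for a,b in ((.031,.105),(.031,-.105),(-.031,-.105),(-.031,.105))],(255,255,0))
    cv2.imwrite(out,im)
E
python3 - <<'E'
from ov import *
import pickle
s=pickle.load(open("top.pkl","rb"))
over(s,-1.25,0,100,312,95,265,3.5,"pics/o1.png")
E
```

```text
(no output)
```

View pics/o1.png

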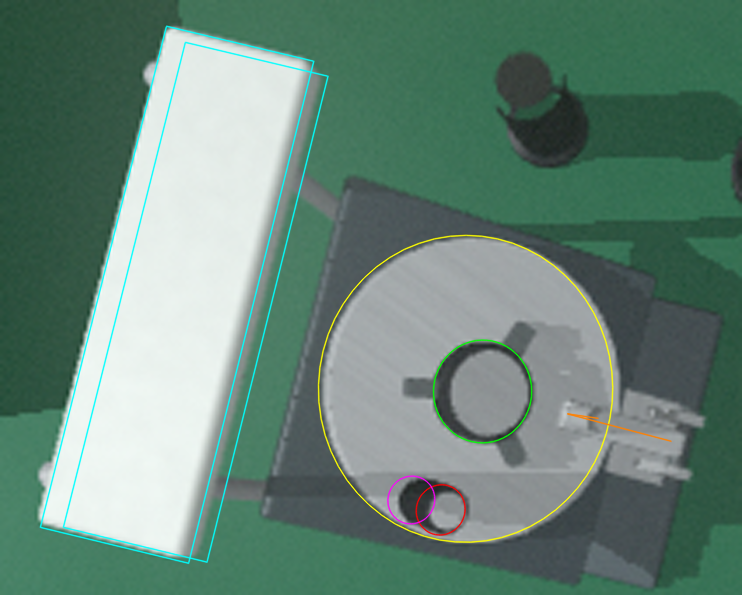

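The overlay fits well. The wheel outline should shift about 2.5 mm towards −y, and the knob sits at about −1.25 rad. The tool can't tilt, so the plan has three parts:
1. Push the stop over with shut fingers.
2. Push the knob past the high part with one open finger used as an outrigger, so the body stays clear of the lamp.
3. Hold the knob for the rest of the turn.

First I'll approach around the lamp.

Request:
step_arm:
  moves: [0,0.3,-1,0,0.04,0,0.3,-1,0,0.04,0,0.3,-1,0,0.04,0,0.3,-1,0,0.04,0,0.3,-1,0,0.04]

```text
t: 0.78
tcp_pos: [0.2873, 0.381, 0.3039]
tool_rot: [0.124, 0.992, -0.0, -0.0]
force: [0.1, 1.1, -0.8]
finger_gap: -0.001
gripper_force: 0.0
```

Request:
step_arm:
  moves: [0,0.3,-1,0,0,0,0.3,-1,0,0,0,0.3,-1,0,0,0,0.3,-1,0,0,0,0.3,-1,0,0]

```text
t: 1.4
tcp_pos: [0.348, 0.1821, 0.304]
tool_rot: [0.124, 0.992, 0.0, 0.0]
force: [0.4, 0.7, 0.9]
finger_gap: 0.0
gripper_force: 0.0
```

Request:
step_arm:
  moves: [0,0.3,-1,0,0,0,0.3,-1,0,0,0,0.3,-1,0,0,0,0.3,-1,0,0,0,0.3,-1,0,0,0,0.3,-1,0,0]

```text
t: 2.15
tcp_pos: [0.4067, -0.016, 0.3037]
tool_rot: [0.122, 0.993, 0.0, -0.001]
force: [1.0, -0.1, -0.6]
finger_gap: 0.0
gripper_force: 0.0
```

```bash
sed -i 's/WC=np.array(.*$/WC=np.array([.5955,.099,.125])/' h.py
cat >> h.py <<'E'
def rep():
    s=manip.sense(); x,y,z,w=s["tool_rot"]; X=np.array([1-2*(y*y+z*z),2*(x*y+z*w)])
    d=s["tcp_pos"]-WC
    print("t %.2f"%s["t"],"tcp",s["tcp_pos"].round(4),"stand",np.round([d@ex,d@ey,d[2]],4),"xhead %.1f"%np.degrees(np.arctan2(X[1],X[0])),"F",s["force"].round(1),"gap %.2f"%s["finger_gap"],"gf %.0f"%s["gripper_force"],"q6 %.2f"%s["q"][5]); return s
E
python3 - <<'E'
from h import *
s=rep(); t=st(-.042,0,.218-.125); print("to stop start",((t-s["tcp_pos"])/.2).round(3)); print("front by 95mm",(ex*-.095/.2).round(3))
print("pin",stop(.067,.028,0),"hinge",stop(0,0,0))
E
```

```text
t 2.15 tcp [ 0.4067 -0.016   0.3037] stand [-0.1562  0.1565  0.1787] xhead 166.0 F [ 1.  -0.1 -0.6] gap 0.00 gf 0 q6 -1.64
to stop start [ 0.895  0.371 -0.428]
front by 95mm [-0.112 -0.462 -0.   ]
pin [0.57829529 0.02788424 0.14972947] hinge [ 0.56794346 -0.01490508  0.09198076]
```

```bash
python3 - <<'E'
from h import *
import pickle
for n,(x0,y0,k) in {"top":(225,185,10),"scene":(310,260,8)}.items():
    s=pickle.load(open(n+".pkl","rb"))
    im=cv2.resize(s["color"][y0:y0+58,x0:x0+78],None,fx=k,fy=k,interpolation=cv2.INTER_CUBIC)
    for a,b,c in [(0,0,(0,128,255)),(.067,0,(0,255,255)),(.067,.028,(0,255,0)),(.067,.043,(0,0,255)),(.076,.004,(255,0,0))]:
        p=(w2px(s,stop(a,b,0))-[x0,y0]+.5)*k; cv2.circle(im,tuple(p.astype(int)),4,c,-1)
    cv2.imwrite(f"pics/s_{n}.png",im); ims=im
a=cv2.imread("pics/s_top.png");b=cv2.imread("pics/s_scene.png")
a=cv2.resize(a,(395,294));b=cv2.resize(b,(395,294));cv2.imwrite("pics/s2.png",np.hstack([a,b]))
E
```

```text
(no output)
```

View pics/s2.png

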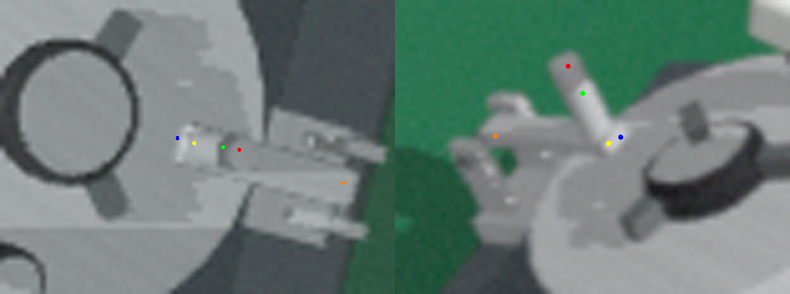

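The model points land on the hinge, bar and pin in both views. Next I'll move in behind the pin.

Request:
step_arm:
  moves: [0,0.3,0.12,0,0,0,0.6,0.25,0,0,0,0.9,0.37,0,0,0,0.9,0.37,0,0,0,0.9,0.37,-0.15,0,0,0.9,0.37,-0.3,0,0,0.9,0.37,-0.43,0,0,0.9,0.37,-0.43,0]

```text
t: 3.15
tcp_pos: [0.5841, 0.0578, 0.216]
tool_rot: [0.122, 0.993, -0.0, -0.004]
force: [-0.1, -0.2, -0.6]
finger_gap: -0.0
gripper_force: 0.0
```

Request:
step_arm:
  moves: [0,-0.012,-0.05,0,0,0,-0.024,-0.1,0,0,0,-0.036,-0.15,0,0,0,-0.048,-0.2,0,0,0,-0.06,-0.25,0,0,0,-0.072,-0.3,0,0,0,-0.084,-0.35,0,0,0,-0.1,-0.4,0,0,0,-0.11,-0.46,0,0,0,-0.11,-0.46,0,0]

```text
t: 4.4
tcp_pos: [0.5643, -0.0431, 0.233]
tool_rot: [0.119, 0.993, -0.009, 0.004]
force: [-26.3, -21.0, 74.9]
finger_gap: -0.002
gripper_force: 39.3
```

```bash
python3 - <<'E'
from h import *
from ov import over
s=rep(); a=manip.snapshot("scene"); over(a,-1.25,2.4,290,420,180,380,3,"pics/o2.png")
E
```

```text
t 4.40 tcp [ 0.5643 -0.0431  0.233 ] stand [-0.1454 -0.0031  0.108 ] xhead 166.3 F [-26.3 -21.   74.9] gap -0.00 gf 39 q6 -1.59
```

View pics/o2.png

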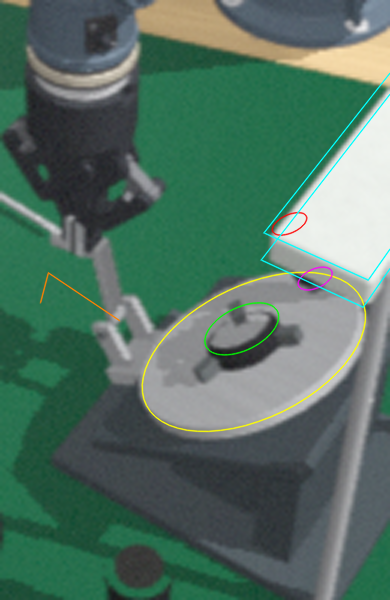

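The bar is past upright, with its pin pointing forward under the fingertips, and the fingers press on it with 75 N. I'll ease up and forward slowly.

Request:
step_arm:
  moves: [0,0,0,0.04,0,0,0,0,0.08,0,0,0,0,0.11,0]

```text
t: 4.82
tcp_pos: [0.5652, -0.0365, 0.2418]
tool_rot: [0.123, 0.992, -0.0, 0.002]
force: [-0.5, 0.1, -0.1]
finger_gap: 0.002
gripper_force: 0.0
```

```bash
python3 - <<'E'
from h import *
from ov import over
s=rep(); a=manip.snapshot("scene"); over(a,-1.25,1.3,290,390,200,350,4,"pics/o3.png")
E
```

```text
t 4.83 tcp [ 0.5652 -0.0365  0.2418] stand [-0.1389 -0.0025  0.1168] xhead 165.8 F [-0.5  0.1 -0.1] gap 0.00 gf 0 q6 -1.59
```

View pics/o3.png

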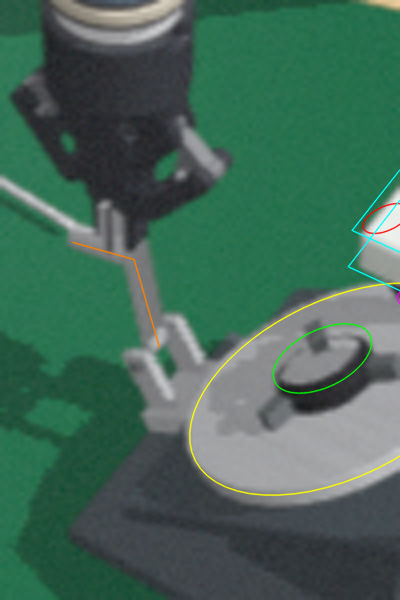

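Request:
step_arm:
  moves: [0,0,0,0.1,0,0,0,0,0.2,0,0,0,0,0.25,0,0,0,0,0.25,0,0,0,0,0.25,0]

```text
t: 5.5
tcp_pos: [0.5646, -0.0356, 0.2889]
tool_rot: [0.123, 0.992, 0.0, -0.001]
force: [0.4, 0.9, 0.5]
finger_gap: 0.001
gripper_force: 0.0
```

```bash
python3 - <<'E'
from h import *
from ov import over
s=rep(); a=manip.snapshot("scene"); over(a,-1.25,2.4,290,450,180,330,4,"pics/o4.png")
E
```

```text
t 5.50 tcp [ 0.5646 -0.0356  0.2889] stand [-0.1381 -0.0016  0.1639] xhead 165.9 F [0.4 0.9 0.5] gap 0.00 gf 0 q6 -1.59
```

View pics/o4.png

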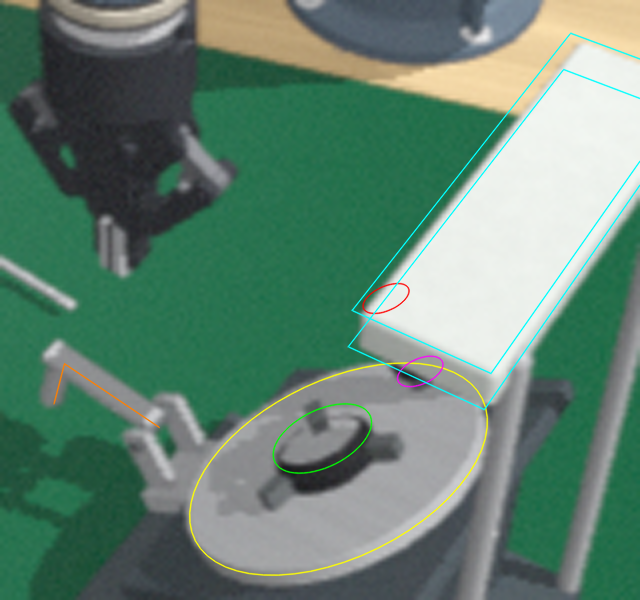

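The stop is folded right over at about 2.4 rad and stays there. Next I'll plan the path that follows behind the knob, using the open finger on the uphill side.

```bash
cat > plan.py <<'E'
from h import *
A,B=.0072,.011      # finger half thickness (stand x), half width (stand y)
OFF,TIP,H=.0497,.060,.048
def pose(th,back=0.):
    k=np.array([.07*np.cos(th)*c30-.050*s30,-.07*np.sin(th)])
    t=np.array([-np.sin(th)*c30,-np.cos(th)]); n=-t/np.linalg.norm(t)
    e=np.array([.015**2*n[0],.013**2*n[1]])/np.hypot(.015*n[0],.013*n[1])
    f=k+e+np.tanh(3*n)*[A,B]+back*n
    return st(f[0]-OFF,f[1],.07*np.cos(th)*s30+H*c30+TIP)
def rows(p0,ths):
    for th in ths: print("%.2f"%th,((pose(th)-p0)/.2).round(3), "stand x %.3f"%((pose(th)-WC)@ex))
E
python3 - <<'E'
from plan import *
s=rep(); p=pose(-1.25,.012); print("lead-in",((p-s["tcp_pos"])/.2).round(3),p.round(4), ((p-WC)@ex,(p-WC)@ey))
rows(p,np.arange(-1.25,-.14,.1)); q=pose(-.15); print(); rows(q,np.arange(-.05,1.06,.1)); q=pose(1.05);print(); rows(q,np.arange(1.15,2.26,.1))
E
```

```text
t 5.55 tcp [ 0.5646 -0.0356  0.2889] stand [-0.1381 -0.0016  0.1639] xhead 165.9 F [-0.  -0.5  0.1] gap -0.00 gf 0 q6 -1.59
lead-in [-0.355  0.343 -0.256] [0.4936 0.0329 0.2376] (np.float64(-0.08816903117878011), np.float64(0.08353268455207447))
-1.25 [0.034 0.049 0.   ] stand x -0.077
-1.15 [0.043 0.079 0.016] stand x -0.071
-1.05 [0.057 0.107 0.032] stand x -0.065
-0.95 [0.076 0.133 0.047] stand x -0.059
-0.85 [0.098 0.157 0.06 ] stand x -0.053
-0.75 [0.123 0.18  0.073] stand x -0.047
-0.65 [0.151 0.2   0.084] stand x -0.042
-0.55 [0.181 0.218 0.094] stand x -0.037
-0.45 [0.213 0.235 0.102] stand x -0.033
-0.35 [0.248 0.249 0.109] stand x -0.028
-0.25 [0.283 0.263 0.114] stand x -0.024
-0.15 [0.32  0.275 0.118] stand x -0.020

-0.05 [0.038 0.011 0.002] stand x -0.016
0.05 [0.076 0.019 0.002] stand x -0.012
0.15 [0.113 0.023 0.   ] stand x -0.010
0.25 [ 0.15   0.023 -0.003] stand x -0.008
0.35 [ 0.185  0.018 -0.009] stand x -0.007
0.45 [ 0.219  0.009 -0.015] stand x -0.008
0.55 [ 0.25  -0.005 -0.024] stand x -0.009
0.65 [ 0.28  -0.021 -0.034] stand x -0.011
0.75 [ 0.307 -0.041 -0.045] stand x -0.013
0.85 [ 0.332 -0.064 -0.058] stand x -0.016
0.95 [ 0.355 -0.088 -0.071] stand x -0.020
1.05 [ 0.375 -0.115 -0.086] stand x -0.024

1.15 [ 0.018 -0.029 -0.016] stand x -0.029
1.25 [ 0.035 -0.059 -0.032] stand x -0.034
1.35 [ 0.052 -0.091 -0.049] stand x -0.040
1.45 [ 0.071 -0.125 -0.066] stand x -0.045
1.55 [ 0.089 -0.16  -0.083] stand x -0.051
1.65 [ 0.106 -0.195 -0.101] stand x -0.057
1.75 [ 0.115 -0.229 -0.118] stand x -0.064
1.85 [ 0.116 -0.262 -0.135] stand x -0.070
1.95 [ 0.11  -0.292 -0.152] stand x -0.076
2.05 [ 0.098 -0.321 -0.168] stand x -0.082
2.15 [ 0.081 -0.348 -0.183] stand x -0.088
2.25 [ 0.06  -0.373 -0.197] stand x -0.094
```

```bash
sed -i 's/^    k=.*$//; s/^    e=/    k=np.array([.07*np.cos(th)*c30-(.060-.012*n[0])*s30,-.07*np.sin(th)])\n    e=/' plan.py
python3 - <<'E'
from plan import *
s=manip.sense(); p=pose(-1.25,.014); print("lead-in",((p-s["tcp_pos"])/.2).round(3),p.round(4), ((p-WC)@ex,(p-WC)@ey))
for a in (-1.25,-.15,1.05,2.25,3.45,4.65):
    rows(p,np.arange(a if a<-1 else a+.1,a+1.21 if a>-1 else -.14,.1)); p=pose(a+1.2 if a>-1 else -.15); print()
E
```

```text
lead-in [-0.373  0.283 -0.256] [0.4899 0.021  0.2376] (np.float64(-0.10063814363845319), np.float64(0.08424911489868687))
-1.25 [0.04  0.058 0.   ] stand x -0.088
-1.15 [0.049 0.089 0.016] stand x -0.081
-1.05 [0.064 0.118 0.032] stand x -0.075
-0.95 [0.083 0.146 0.047] stand x -0.068
-0.85 [0.105 0.172 0.06 ] stand x -0.062
-0.75 [0.131 0.197 0.073] stand x -0.056
-0.65 [0.159 0.219 0.084] stand x -0.051
-0.55 [0.19  0.24  0.094] stand x -0.045
-0.45 [0.223 0.259 0.102] stand x -0.040
-0.35 [0.258 0.276 0.109] stand x -0.035
-0.25 [0.294 0.292 0.114] stand x -0.030
-0.15 [0.331 0.307 0.118] stand x -0.025

-0.05 [0.038 0.013 0.002] stand x -0.021
0.05 [0.077 0.024 0.002] stand x -0.017
0.15 [0.115 0.031 0.   ] stand x -0.014
0.25 [ 0.152  0.033 -0.003] stand x -0.012
0.35 [ 0.188  0.031 -0.009] stand x -0.011
0.45 [ 0.222  0.024 -0.015] stand x -0.010
0.55 [ 0.255  0.013 -0.024] stand x -0.011
0.65 [ 0.285 -0.002 -0.034] stand x -0.012
0.75 [ 0.313 -0.019 -0.045] stand x -0.014
0.85 [ 0.338 -0.039 -0.058] stand x -0.017
0.95 [ 0.361 -0.062 -0.071] stand x -0.021
1.05 [ 0.382 -0.087 
[... 1372 characters left out ...]
 0.135  0.089] stand x -0.132
4.35 [-0.237  0.163  0.105] stand x -0.128
4.45 [-0.254  0.193  0.121] stand x -0.123
4.55 [-0.272  0.225  0.138] stand x -0.117
4.65 [-0.291  0.26   0.156] stand x -0.112

4.75 [-0.018  0.035  0.017] stand x -0.106
4.85 [-0.031  0.071  0.035] stand x -0.099
4.95 [-0.035  0.104  0.052] stand x -0.093
5.05 [-0.031  0.137  0.069] stand x -0.086
5.15 [-0.021  0.168  0.085] stand x -0.080
5.25 [-0.006  0.197  0.101] stand x -0.074
5.35 [0.014 0.225 0.115] stand x -0.067
5.45 [0.037 0.251 0.129] stand x -0.061
5.55 [0.063 0.275 0.141] stand x -0.055
5.65 [0.092 0.297 0.152] stand x -0.050
5.75 [0.123 0.317 0.162] stand x -0.044
5.85 [0.156 0.336 0.17 ] stand x -0.039
```

Request:
step_arm:
  moves: [1,-0.12,0.09,0,0,1,-0.25,0.19,0,0,1,-0.37,0.28,0,0,1,-0.37,0.28,0,0,1,-0.37,0.28,0,0,1,-0.37,0.28,-0.09,0,1,-0.37,0.28,-0.18,0,1,-0.373,0.283,-0.256,0,1,-0.373,0.283,-0.256,0]

```text
t: 6.68
tcp_pos: [0.4909, 0.0202, 0.2376]
tool_rot: [0.123, 0.992, 0.0, -0.001]
force: [0.8, -0.1, 0.1]
finger_gap: 1.003
gripper_force: 0.0
```

Request:
step_arm:
  moves: [1,0.04,0.058,0,0,1,0.049,0.089,0.016,0,1,0.064,0.118,0.032,0,1,0.083,0.146,0.047,0,1,0.105,0.172,0.06,0,1,0.131,0.197,0.073,0]

```text
t: 7.42
tcp_pos: [0.5169, 0.0605, 0.2539]
tool_rot: [0.123, 0.992, -0.0, 0.0]
force: [-2.0, -2.7, 3.5]
finger_gap: 1.003
gripper_force: 2.0
```

```bash
python3 - <<'E'
from h import *
from plan import pose
s=rep(); print(s["tcp_pos"]-pose(-.75)); a=manip.snapshot("top"); 
from ov import over
over(a,-.75,2.4,150,350,100,300,3,"pics/o5.png")
E
```

```text
t 7.42 tcp [0.5169 0.0605 0.2539] stand [-0.0559  0.0673  0.1289] xhead 165.9 F [-2.  -2.7  3.5] gap 1.00 gf 2 q6 -1.42
[0.00077858 0.00011246 0.00175212]
```

View pics/o5.png

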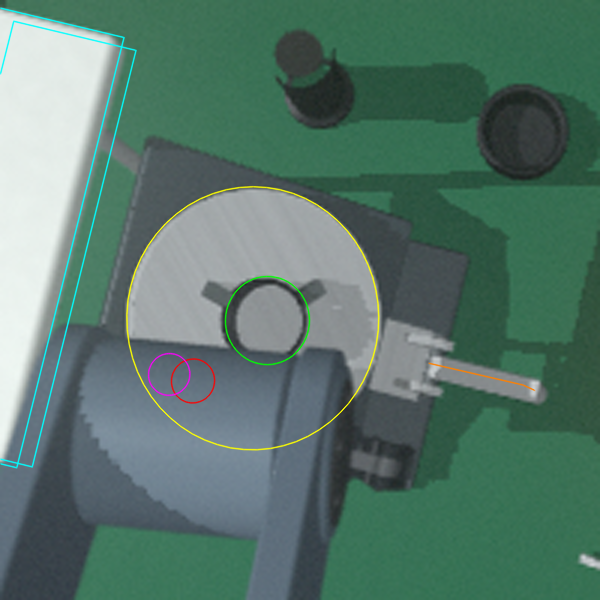

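The jaws have turned about 0.5 rad, which matches the plan at θ≈−0.75. The wide wrist cylinder lies over the lamp's corner in this view, so I'll check its height before going on.

```bash
python3 - <<'E'
from h import *
a=manip.snapshot("top")
for u,v in [(30,345),(90,345),(80,400),(150,360),(150,420),(150,500),(230,430),(330,430),(20,420),(20,480),(60,440),(20,560),(280,560)]:
    X=px2w(a,150+u/3,100+v/3); d=X-WC; print((u,v),X.round(3),"stand",round(d@ex,3),round(d@ey,3))
b=manip.snapshot("scene"); cv2.imwrite("pics/sc.png",cv2.resize(b["color"][100:400,260:560],None,fx=2,fy=2))
E
```

```text
(30, 345) [0.561 0.159 0.379] stand 0.05 0.048
(90, 345) [0.553 0.095 0.499] stand -0.014 0.041
(80, 400) [0.531 0.093 0.517] stand -0.021 0.061
(150, 360) [0.547 0.071 0.504] stand -0.039 0.041
(150, 420) [0.524 0.067 0.517] stand -0.048 0.063
(150, 500) [0.493 0.07  0.506] stand -0.052 0.093
(230, 430) [0.52  0.038 0.517] stand -0.077 0.059
(330, 430) [0.52  0.001 0.511] stand -0.113 0.051
(20, 420) [0.523 0.111 0.53 ] stand -0.005 0.073
(20, 480) [0.502 0.107 0.543] stand -0.014 0.093
(60, 440) [0.516 0.102 0.514] stand -0.016 0.078
(20, 560) [0.474 0.105 0.548] stand -0.023 0.119
(280, 560) [0.475 0.013 0.556] stand -0.112 0.097
```

View pics/sc.png

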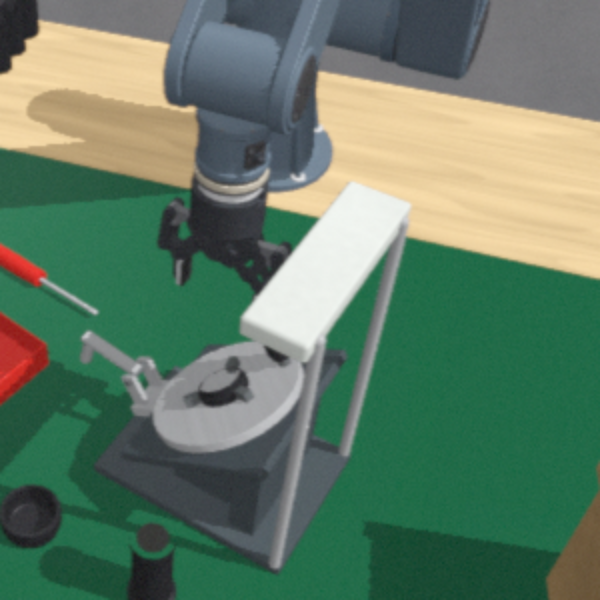

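The wrist's cylinder is at about z 0.42–0.52, clear above the lamp's top at 0.379, and the vertical parts below it have about 10 mm to spare. The view also shows the stop still folded. Continuing.

Request:
step_arm:
  moves: [1,0.028,0.022,0.011,0,1,0.059,0.043,0.021,0,1,0.092,0.062,0.029,0,1,0.127,0.079,0.036,0,1,0.163,0.095,0.041,0,1,0.2,0.11,0.045,0]

```text
t: 8.32
tcp_pos: [0.5571, 0.0827, 0.2622]
tool_rot: [0.123, 0.992, 0.0, -0.0]
force: [-1.4, -0.8, 1.1]
finger_gap: 0.998
gripper_force: 0.8
```

Request:
step_arm:
  moves: [1,0.038,0.013,0.002,0,1,0.077,0.024,0.002,0,1,0.115,0.031,0,0,1,0.152,0.033,-0.003,0,1,0.188,0.031,-0.009,0,1,0.222,0.024,-0.015,0]

```text
t: 9.07
tcp_pos: [0.6017, 0.0871, 0.2593]
tool_rot: [0.123, 0.992, 0.0, 0.0]
force: [-1.5, -0.0, 1.3]
finger_gap: 1.001
gripper_force: 0.7
```

```bash
python3 - <<'E'
from h import *
from plan import pose
s=rep(); print(s["tcp_pos"]-pose(.45)); a=manip.snapshot("scene"); b=manip.snapshot("top")
# knob dark? sample depth along wheel for candidate theta (both cams): residual between predicted knob-top depth and z_map
for n,im in (("scene",a),("top",b)):
    r=[]
    for th in np.arange(-1.3,6.3,.05):
        e=[]
        for h in np.linspace(.03,.07,5):
            X=wh(.07,th,h)
            u,v=w2px(im,X); e.append(im["color"][int(round(v)),int(round(u))].mean())
        r.append((np.mean(e),round(th,2)))
    print(n,[(x[1],round(x[0])) for x in sorted(r)[:8]])
E
```

```text
t 9.07 tcp [0.6017 0.0871 0.2593] stand [-0.0101 -0.0088  0.1343] xhead 165.9 F [-1.5 -0.   1.3] gap 1.00 gf 1 q6 -1.36
[1.02608717e-03 2.00793923e-05 1.23433681e-03]
scene [(np.float64(0.6), 35), (np.float64(0.65), 43), (np.float64(0.55), 47), (np.float64(0.45), 55), (np.float64(4.5), 56), (np.float64(4.45), 58), (np.float64(4.4), 59), (np.float64(3.75), 61)]
top [(np.float64(1.25), 55), (np.float64(1.2), 62), (np.float64(-1.3), 68), (np.float64(1.15), 68), (np.float64(4.85), 69), (np.float64(4.95), 69), (np.float64(4.9), 69), (np.float64(5.0), 70)]
```

Request:
step_arm:
  moves: [1,0.033,-0.011,-0.009,0,1,0.063,-0.026,-0.019,0,1,0.091,-0.043,-0.03,0,1,0.116,-0.063,-0.043,0,1,0.139,-0.086,-0.056,0,1,0.16,-0.111,-0.071,0,1,0.179,-0.138,-0.087,0,1,0.196,-0.167,-0.103,0,1,0.213,-0.198,-0.12,0,1,0.232,-0.231,-0.137,0,1,0.251,-0.266,-0.154,0,1,0.267,-0.301,-0.172,0]

```text
t: 10.68
tcp_pos: [0.6547, 0.0264, 0.2246]
tool_rot: [0.123, 0.992, 0.0, 0.0]
force: [0.6, -0.3, 1.3]
finger_gap: 1.004
gripper_force: 0.7
```

```bash
cat > ang.py <<'E'
from h import *
def ang(lo,hi,names=("scene","top")):
    for n in names:
        im=manip.snapshot(n); r=[]
        for th in np.arange(lo,hi,.02):
            e=[]
            for h in np.linspace(.03,.07,5):
                u,v=w2px(im,wh(.07,th,h)); e.append(im["color"][int(round(v)),int(round(u))].mean())
            r.append((round(np.mean(e)),round(float(th),2)))
        print(n,sorted(r)[:8])
E
python3 - <<'E'
from ang import *
from plan import pose
s=rep(); print(s["tcp_pos"]-pose(1.65)); ang(1.2,2.2)
E
```

```text
t 10.68 tcp [0.6547 0.0264 0.2246] stand [-0.0567 -0.0746  0.0996] xhead 165.9 F [ 0.6 -0.3  1.3] gap 1.00 gf 1 q6 -1.45
[ 0.00076156 -0.00044097  0.00083032]
scene [(52, 1.82), (52, 1.84), (55, 1.88), (56, 1.76), (56, 1.86), (57, 1.78), (57, 1.8), (59, 1.72)]
top [(73, 1.58), (73, 1.6), (73, 1.62), (73, 1.66), (73, 1.68), (73, 1.7), (75, 1.64), (76, 1.5)]
```

Request:
step_arm:
  moves: [1,0.009,-0.035,-0.017,0,1,0.01,-0.068,-0.034,0,1,0.004,-0.1,-0.051,0,1,-0.009,-0.13,-0.067,0,1,-0.026,-0.159,-0.082,0,1,-0.047,-0.186,-0.096,0,1,-0.071,-0.211,-0.109,0,1,-0.099,-0.234,-0.121,0,1,-0.129,-0.256,-0.131,0,1,-0.161,-0.275,-0.14,0,1,-0.194,-0.293,-0.148,0,1,-0.23,-0.31,-0.154,0]

```text
t: 12.28
tcp_pos: [0.608, -0.0354, 0.194]
tool_rot: [0.123, 0.992, -0.0, 0.0]
force: [1.6, 1.5, -0.2]
finger_gap: 0.994
gripper_force: 0.8
```

```bash
python3 - <<'E'
from ang import *
from plan import pose
s=rep(); print(s["tcp_pos"]-pose(2.85)); ang(2.4,3.4)
print("tip z",s["tcp_pos"][2]-.06,"bar end",stop(.076,-.004,2.4))
E
```

```text
t 12.28 tcp [ 0.608  -0.0354  0.194 ] stand [-0.1277 -0.0438  0.069 ] xhead 165.9 F [ 1.6  1.5 -0.2] gap 0.99 gf 1 q6 -1.57
[ 0.00017831 -0.00040459  0.00100032]
scene [(43, 3.0), (43, 3.02), (44, 2.94), (45, 2.64), (45, 2.72), (45, 2.98), (46, 2.7), (46, 2.74)]
top [(53, 3.0), (55, 2.8), (56, 2.78), (56, 2.82), (59, 2.84), (61, 2.76), (62, 3.02), (67, 2.98)]
tip z 0.13404698426310568 bar end [ 0.55069902 -0.08618505  0.11232272]
```

Request:
step_arm:
  moves: [1,-0.037,-0.015,-0.004,0,1,-0.075,-0.029,-0.006,0,1,-0.114,-0.041,-0.007,0,1,-0.152,-0.049,-0.006,0,1,-0.19,-0.054,-0.003,0,1,-0.226,-0.053,0.001,0,1,-0.261,-0.048,0.007,0,1,-0.294,-0.039,0.015,0,1,-0.325,-0.026,0.024,0,1,-0.354,-0.009,0.035,0,1,-0.38,0.01,0.047,0,1,-0.404,0.032,0.06,0]

```text
t: 13.88
tcp_pos: [0.5273, -0.0285, 0.2064]
tool_rot: [0.123, 0.992, -0.0, 0.0]
force: [1.3, -1.0, -0.8]
finger_gap: 1.002
gripper_force: 0.7
```

```bash
python3 - <<'E'
from ang import *
from plan import pose
s=rep(); print(s["tcp_pos"]-pose(4.05)); ang(3.6,4.6)
E
```

```text
t 13.88 tcp [ 0.5273 -0.0285  0.2064] stand [-0.1399  0.0363  0.0814] xhead 165.9 F [ 1.3 -1.  -0.8] gap 1.00 gf 1 q6 -1.59
[0.00036006 0.00027677 0.00132427]
scene [(32, 3.84), (34, 3.8), (34, 3.82), (35, 3.78), (37, 3.92), (38, 3.9), (39, 3.86), (39, 3.88)]
top [(76, 4.14), (76, 4.2), (77, 4.16), (78, 4.18), (79, 4.22), (80, 4.12), (80, 4.24), (80, 4.26)]
```

Request:
step_arm:
  moves: [1,-0.022,0.024,0.014,0,1,-0.041,0.05,0.03,0,1,-0.059,0.078,0.046,0,1,-0.076,0.108,0.062,0,1,-0.094,0.14,0.079,0,1,-0.113,0.175,0.097,0,1,-0.131,0.21,0.114,0,1,-0.138,0.228,0.123,0]

```text
t: 14.98
tcp_pos: [0.4996, 0.0174, 0.231]
tool_rot: [0.122, 0.992, -0.0, -0.0]
force: [-0.9, -2.1, 0.7]
finger_gap: 0.999
gripper_force: 1.0
```

```bash
cat > jaw.py <<'E'
from h import *
import pickle
def unwrap(s):
    A=np.arange(0,2*np.pi,np.radians(1)); M=np.array([[w2px(s,wh(r,a,.018)) for r in np.arange(.034,.042,.002)] for a in A],np.float32)
    g=cv2.cvtColor(s["color"],cv2.COLOR_BGR2GRAY).astype(np.float32)
    return cv2.remap(g,M[...,0],M[...,1],cv2.INTER_LINEAR).mean(1)
def jaw(names=("scene","top")):
    # jaws are dark: find phase of 3-fold pattern relative to start
    A=np.radians(np.arange(360))
    for n in names:
        r0=unwrap(pickle.load(open(n+".pkl","rb"))); r1=unwrap(manip.snapshot(n))
        out=[]
        for r in (r0,r1):
            d=np.clip(np.median(r)-r-15,0,None)
            g=np.array([d[(np.round(np.degrees(p)).astype(int)+np.add.outer(np.arange(-5,6),[0,120,240]))%360].min(0).mean() if 0 else sum(min(40,x) for x in d[(int(p)+np.add.outer([0,120,240],np.arange(-6,7)))%360].mean(1)) for p in range(120)])
            w=np.exp(2j*np.pi*np.arange(120)/120); k=np.clip(g-g.max()*.6,0,None)
            out.append(np.degrees(np.angle((k*w).sum()))/3%120)
        d=(out[1]-out[0]+60)%120-60
        print(n,"phase",np.round(out,1),"diff deg (mod 120)",round(d,1),"rad",round(np.radians(d),3))
E
python3 - <<'E'
from jaw import *
from plan import pose
s=rep(); print(s["tcp_pos"]-pose(4.8)); jaw()
E
```

```text
t 14.97 tcp [0.4996 0.0174 0.231 ] stand [-0.1018  0.0741  0.106 ] xhead 165.9 F [-0.9 -2.1  0.7] gap 1.00 gf 1 q6 -1.51
[0.00019161 0.00060573 0.00139026]
scene phase [109.9  90.4] diff deg (mod 120) -19.5 rad -0.341
top phase [109.3  91.3] diff deg (mod 120) -18.0 rad -0.314
```

Request:
step_arm:
  moves: [1,-0.008,0.035,0.018,0,1,-0.008,0.067,0.034,0,1,-0.003,0.093,0.048,0,1,-0.003,0.093,0.048,0]

```text
t: 15.58
tcp_pos: [0.4996, 0.0361, 0.2406]
tool_rot: [0.122, 0.992, 0.0, 0.0]
force: [-0.9, -0.9, 0.6]
finger_gap: 0.996
gripper_force: 0.4
```

```bash
python3 - <<'E'
from jaw import *
from plan import *
s=rep(); jaw(); p=s["tcp_pos"]; rows(pose(5.08),[5.1,5.12,5.14,5.16,5.2])
E
```

```text
t 15.57 tcp [0.4996 0.0361 0.2406] stand [-0.0837  0.0784  0.1156] xhead 165.9 F [-0.9 -0.9  0.6] gap 1.00 gf 0 q6 -1.48
scene phase [109.9 108.3] diff deg (mod 120) -1.5 rad -0.027
top phase [109.3 107.7] diff deg (mod 120) -1.5 rad -0.027
5.10 [0.002 0.006 0.003] stand x -0.083
5.12 [0.004 0.012 0.006] stand x -0.082
5.14 [0.007 0.018 0.01 ] stand x -0.081
5.16 [0.009 0.024 0.013] stand x -0.079
5.20 [0.015 0.036 0.019] stand x -0.077
```

Request:
step_arm:
  moves: [1,0.004,0.011,0.005,0,1,0.004,0.011,0.005,0,1,0.004,0.011,0.005,0]

```text
t: 16.05
tcp_pos: [0.5002, 0.0377, 0.2412]
tool_rot: [0.123, 0.992, 0.0, -0.0]
force: [-0.2, -1.3, 1.0]
finger_gap: 1.0
gripper_force: 0.6
```

Request:
step_arm:
  moves: [1,-0.03,-0.06,0,0,1,-0.06,-0.12,0,0,1,-0.06,-0.12,0.15,0,1,-0.06,-0.12,0.3,0,1,-0.06,-0.12,0.45,0,1,-0.25,-0.4,0.45,0,1,-0.4,-0.7,0.45,0,1,-0.4,-0.8,0.45,0,1,-0.4,-0.8,0.45,0]

```text
t: 17.18
tcp_pos: [0.4196, -0.1245, 0.3315]
tool_rot: [0.125, 0.992, -0.0, 0.0]
force: [0.5, 0.7, -0.2]
finger_gap: 0.996
gripper_force: 0.0
```

```bash
python3 - <<'E'
from jaw import *
from ang import ang
s=rep(); jaw(); ang(-1.6,-.9,("top",))
im=pickle.load(open("top.pkl","rb"))
b=manip.snapshot("top"); d=cv2.absdiff(im["color"],b["color"]).max(2)
x0,y0=205,225; A=im["color"][y0:y0+30,x0:x0+40];B=b["color"][y0:y0+30,x0:x0+40]
print("knob patch shift",cv2.phaseCorrelate(A.mean(2).astype(np.float32),B.mean(2).astype(np.float32)))
for n,(u,v) in {"tube":(255,125),"collar":(324,144),"tray":(398,217),"driver":(390,303)}.items():
    print(n,(d[v-25:v+25,u-25:u+25]>40).mean().round(3))
u,v=w2px(b,stop(.06,-.004,2.4)); print("stop bar", px2w(b,u,v).round(3), stop(.06,-.004,2.4).round(3))
E
```

```text
t 17.18 tcp [ 0.4196 -0.1245  0.3315] stand [-0.2586  0.1185  0.2065] xhead 165.6 F [ 0.5  0.7 -0.2] gap 1.00 gf 0 q6 -1.86
scene phase [109.9 110. ] diff deg (mod 120) 0.1 rad 0.002
top phase [109.3 109.4] diff deg (mod 120) 0.1 rad 0.002
top [(51, -1.1), (52, -1.12), (57, -1.08), (65, -1.14), (65, -1.06), (72, -1.16), (73, -1.04), (83, -1.18)]
knob patch shift ((0.014212043006303077, 0.03348723969324219), 0.9825035174687703)
tube 0.0
collar 0.0
tray 0.0
driver 0.162
stop bar [ 0.554 -0.071  0.111] [ 0.554 -0.071  0.109]
```

The knob is back within 0.1° of where it started, the stop is folded, and the tube, collar and tray haven't moved. The driver patch changed only because the arm or its shadow is over it now. Handing in.

```bash
python3 -c "
from station import manip
print(manip.sign_off())"
```

```text
the job is handed in; nothing more can be done
None
```

I folded the stop back, where it stays on its own, and turned the wheel one full turn clockwise to within about 0.1° of its start; the job was handed in at about 17 s, with the arm clear. I pushed the knob round with one finger rather than gripping it, because the hand can't tilt under the lamp. While I flipped the stop, the fingers pressed on it with up to about 80 N (wrist limit 120 N), and I couldn't get a clear view of the screwdriver at the end, though the arm never went near it.

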